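# Sweep the loose heatsinks into the parts pen

### The arm

A 7-joint arm with a two-finger parallel gripper is mounted at the origin on the work surface. World frame = base frame: x ahead of the robot, y to its left, z up, the work surface at z = 0. Lengths are in mm, angles in rad, forces in N, time in s.
With the tool pointing down it reaches from about 400 to 850 mm from the base axis. Payload 4.4 kg.
Tool frame: the origin (TCP) lies midway between the tips of the shut fingers; the grasp point (between the pads) lies manip.grasp_offset behind it (manip.grasp_offset is the distance from the TCP to the grasp point, in mm); z points along the fingers, y is the line along which they close (so a half turn about z gives the same grasp; the last joint's range is limited). The gripper opens to 94 mm and grips with 3 to 60 N. Pads are 16 mm wide; open, the fingers measure 119 mm over their backs; the gripper's body (75 mm by 177 mm) begins 78 mm behind the grasp point.
Start: joints at [-1.315, 0.628, 0.038, 1.517, -0.027, 0.996, -0.02], TCP at [205.554, 616.657, 205.478] pointing down, gripper open.
Joint ranges: [-3.06, 3.06], [-0.37, 2.12], [-1.25, 1.32], [0.18, 2.47], [-1.1, 4.24], [0.23, 1.98], [-2.94, 2.94]. Speed limits (rad/s): [2.57, 2.57, 3.14, 3.14, 3.14, 3.14, 3.14].

### API

Orientations are given as a rotation vector (axis times angle).
In Python, from station import manip, cams gives the robot as it stands.
- The arm moves only by the tool carry_out, never from a script. Its argument "motion" is a list of rows, each a list of 3 entries, a list of its own where there are three numbers: the turn, a rotation vector about the world's x, y, z in degrees, then the shift along the world's x, y, z in mm, then the opening, from -1 (shut) to 1 (fully open). A call has 1 to 5 rows; each row is the pose to reach, as a shift and turn from the pose commanded when the call began; what a row does not reach only later rows make up. A row lasts 1/8 s, in which the tool goes at most 62.5 mm and 10.7 degrees, less where a joint would pass 70% of its speed; a pose out of reach is approached as far as the arm can. A call with a gripper value outside its range is refused whole. The fingers move at their own pace and stop on an object; "squeeze" is the grip in N (left out, the last holds). Time passes only in rows, so rows that repeat a pose let the fingers close. It gives the time, the measured TCP pose, the force, the opening and the grip force at its end, in the units of the state.
- manip.observe(): the state, without advancing time (a new reading comes with each control period).
- cams.read_camera(name): name is "side" or "top"; returns the picture (400x640x3 uint8, red, green, blue); there is no depth.
- cams.camera_model(name): a dict with "mtx" (3x3 intrinsics, pixels), "origin" and "attitude" of the camera in the world. Camera axes: x right, y down, z forward; pixel columns grow to the right and rows downward; lengths in mm; the calibration is good to about 2 mm. A picture is of the moment at which its call begins. camera_model takes no time and is no camera call.
- manip.finish_job(): hands the job in; it is judged then, once.
The state is a dict: "clock": time; "qpos": joint angles; "dq": joint speeds; "effort": joint torques, N m; "ee_pos": TCP position; "tool_rot": TCP orientation; "force": force on the tool from outside, world axes, zero at the start; "torque": the same for the moment, N m; "width": finger opening in mm; "grip_force": force on a finger pad.
Only numpy, scipy, OpenCV 4.12 (cv2) and the standard library are available. Lean on these libraries where they do the work, as an engineer would, in place of code of your own. Each camera call takes 0.05 s, during which the arm holds its last target. There are 200 camera calls.

### The job

Clear the repair mat: with your fingertips, gently sweep the three blue heatsinks along the mat and through the open mouth of the empty white pen until all three are fully inside it. Do not lift them off the mat or flick them, and leave the copper heatsinks, the jar and the screwdriver where they are.

Things in the scene. Friction and masses are not known exactly. Their poses are not given: they have to be found in the camera images.
- white_pen: Three-sided stop of white plastic, fixed to the mat, without a floor (the mat runs straight in, no sill). Inner width 140 mm, inner depth 90 mm, walls 6 mm thick and 22 mm high. Origin: middle of the open mouth, on the mat; its x axis points from the mouth into the pen, y across the mouth, z up. The mouth looks roughly towards the robot. It is empty at the start.
- black_pen: Three-sided stop of black plastic, fixed to the mat, without a floor (the mat runs straight in, no sill). Inner width 140 mm, inner depth 90 mm, walls 6 mm thick and 22 mm high. Origin: middle of the open mouth, on the mat; its x axis points from the mouth into the pen, y across the mouth, z up. The mouth looks roughly towards the robot. It holds the two copper heatsinks.
- blue1_center (a point): Blue heatsink, a finned block 28 x 28 mm and 16 mm high, lying loose and flat on the mat, about 30 g; one of the three to sweep, slides easily. The point is its centre, 8 mm above its underside, x and y axes parallel to its sides, z up.
- blue1: The same blue heatsink, origin at the centre of its underside.
- blue2_center (a point): Blue heatsink, a finned block 28 x 28 mm and 16 mm high, lying loose and flat on the mat, about 30 g; one of the three to sweep, slides easily. The point is its centre, 8 mm above its underside, x and y axes parallel to its sides, z up.
- blue2: The same blue heatsink, origin at the centre of its underside.
- blue3_center (a point): Blue heatsink, a finned block 28 x 28 mm and 16 mm high, lying loose and flat on the mat, about 30 g; one of the three to sweep, slides easily. The point is its centre, 8 mm above its underside, x and y axes parallel to its sides, z up.
- blue3: The same blue heatsink, origin at the centre of its underside.
- copper1_center (a point): Copper heatsink, a finned block 28 x 28 mm and 16 mm high, lying loose and flat on the mat, about 30 g; already sorted in the black pen, to be left alone. The point is its centre, 8 mm above its underside, x and y axes parallel to its sides, z up.
- copper2_center (a point): Copper heatsink, a finned block 28 x 28 mm and 16 mm high, lying loose and flat on the mat, about 30 g; already sorted in the black pen, to be left alone. The point is its centre, 8 mm above its underside, x and y axes parallel to its sides, z up.
- jar_center (a point): Small jar of thermal compound with a red cap, 36 mm across, 45 mm high, standing loose beside the work; to be left alone. The point is its centre, half-way up.
- driver: Screwdriver with a yellow handle, 170 mm long, handle 26 mm thick, lying loose along its x axis (handle to -x); to be left alone. Origin about the middle of its length, at its underside.
- mat: Grey-green bench mat, 460 x 780 mm and 3 mm thick, fixed on the table; its upper face is the surface all these things lie on, at z = 0.003 m. Origin at the centre of its underside.

How it is judged (in metres and radians):
At the end, for the whole second after the job is handed in: The centre of each blue heatsink is at least 14 mm past the mouth line of the white pen and between its walls, on the mat (centre lower than 21 mm above the table) and at rest (slower than 0.02 m/s) (x of blue1_center in the frame of white_pen between 0.014 and 0.09 m and y of blue1_center in the frame of white_pen between -0.07 and 0.07 m and height (world z) of each of blue1_center, blue2_center, blue3_center below 0.021 m and linear speed of each of blue1, blue2, blue3 below 0.02 m/s and x of blue2_center in the frame of white_pen between 0.014 and 0.09 m and y of blue2_center in the frame of white_pen between -0.07 and 0.07 m and x of blue3_center in the frame of white_pen between 0.014 and 0.09 m and y of blue3_center in the frame of white_pen between -0.07 and 0.07 m); the robot touches nothing.
It fails at once if a blue heatsink is lifted off the mat or climbs on something (height (world z) of any of blue1_center, blue2_center, blue3_center above 0.021 m).
It fails at once if a blue heatsink is flicked or knocked (faster than 0.6 m/s) (linear speed of any of blue1, blue2, blue3 above 0.6 m/s).
It fails at once if a copper heatsink, the jar or the screwdriver is moved by more than 15 mm (distance of any of copper1_center, copper2_center, jar_center, driver from where it was at the start of the episode above 0.015 m).
It also fails if it takes over 64 s, if anything falls off the work surface, if the arm or the gripper's body presses on something with over 40 N, if the wrist force passes 120 N, or if a joint passes its speed limit or range.

## Working session

There is one attempt and no reset: what is moved stays moved. The work goes in short steps, Python scripts to look and compute and a tool call to move; the robot and the scene stay as the last step left them, time stands still between calls to the robot, and variables do not carry over. Pictures are saved under pics/ and viewed, at most 10 in all, crops included, and the job is handed in when it is done.

Besides the shell and the picture viewer there is one more tool, called as a command line: name --argument value ..., lists and objects as JSON in quotes. carry_out: Moves the arm, as the interface text tells. Its arguments: {"type":"object","properties":{"motion":{"type":"array"},"squeeze":{"type":"number"}},"required":["motion"]}

```bash
mkdir -p pics
cat > h.py <<'E'
import numpy as np, cv2
from station import manip, cams
def snap(n,f):
    im=cams.read_camera(n); cv2.imwrite(f,cv2.cvtColor(im,cv2.COLOR_RGB2BGR)); return im
def att(m):
    a=np.array(m["attitude"],float)
    return a if a.shape==(3,3) else cv2.Rodrigues(a)[0]
def ray(n,uv,z):
    m=cams.camera_model(n); R=att(m); o=np.array(m["origin"],float)
    d=R@np.linalg.inv(np.array(m["mtx"]))@np.array([uv[0],uv[1],1.])
    return o+d*(z-o[2])/d[2]
E
python3 - <<'E'
from h import *
for n in("top","side"): snap(n,f"pics/{n}0.png"); print(cams.camera_model(n))
s=manip.observe();print(s["ee_pos"],s["tool_rot"],s["width"],s["clock"],manip.grasp_offset)
E
```

```text
{'mtx': array([[436.84073177,   0.        , 323.74328281],
       [  0.        , 436.84073177, 206.30277544],
       [  0.        ,   0.        ,   1.        ]]), 'origin': array([ 523.84262763,  -28.10283832, 1081.48442698]), 'attitude': array([-2.21938559,  2.16483148, -0.03973747])}
{'mtx': array([[409.30995271,   0.        , 314.63590491],
       [  0.        , 409.30995271, 200.11095887],
       [  0.        ,   0.        ,   1.        ]]), 'origin': array([483.14240584, 596.24429632, 568.32503424]), 'attitude': array([-0.22762868,  2.74594455, -1.31156044])}
[205.35542016 616.11620279 204.69393235] [-5.03286423e-01 -3.10076688e+00  2.45495260e-03] 93.91109170293979 0.1 18.8
```

View pics/top0.png

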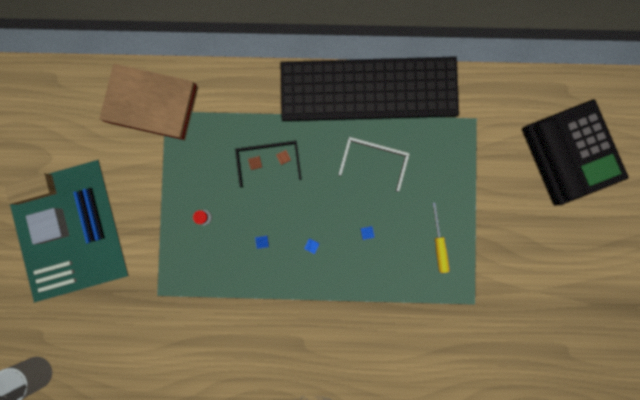

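View pics/side0.png

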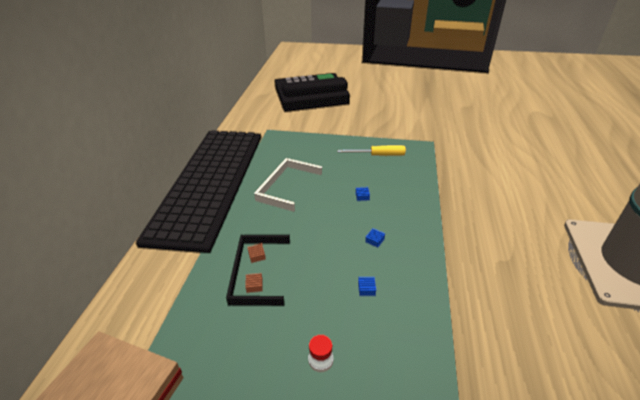

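The top view shows the blue blocks at about (262,242), (312,246) and (367,233). The white pen's wall ends are at about (341,174) and (400,190), and its back corners at about (350,138) and (408,153). The driver is at (440,240) and the jar at (201,217). Next I'll measure from enlarged crops.

Run:
```python
from h import *
im=cv2.imread("pics/top0.png")
c=cv2.resize(im[120:280,230:460],None,fx=3.4,fy=3.4,interpolation=cv2.INTER_CUBIC); cv2.imwrite("pics/crop0.png",c)
hsv=cv2.cvtColor(im,cv2.COLOR_BGR2HSV)
m=((hsv[...,0]>100)&(hsv[...,0]<125)&(hsv[...,1]>150)).astype('uint8')
for n,mm in(("top",m),):
    k,l,st,ce=cv2.connectedComponentsWithStats(mm)
    for i in range(1,k):
        if st[i,4]>30:
            r=cv2.minAreaRect(np.argwhere(l==i)[:,::-1].astype(np.float32)); print(ce[i],st[i,4],r[2],ray(n,ce[i],15).round(1))
```

```text
[ 90.39502762 214.27071823] 362 75.96376037597656 [540.3 556.5  15. ]
[ 81.53355705 216.85234899] 298 75.96376037597656 [533.4 578.   15. ]
[367.02255639 232.45112782] 133 78.69007110595703 [ 512.9 -122.8   15. ]
[261.62878788 241.71212121] 132 90.0 [483.8 133.4  15. ]
[311.48888889 245.64444444] 135 26.56505012512207 [477.4  11.5  15. ]
```

View pics/crop0.png

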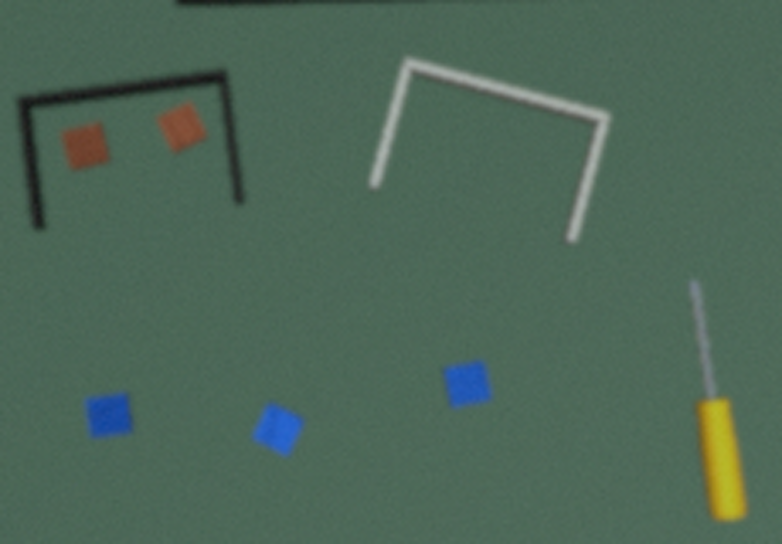

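```bash
cat >> h.py <<'E'
P=lambda u,v,z=25:ray("top",(u/3.4+230-.35,v/3.4+120-.35),z)[:2]
le,re,lb,rb=P(375,185),P(572,240),P(408,65),P(605,118)
ax=(lb-le)/np.linalg.norm(lb-le)+(rb-re)/np.linalg.norm(rb-re); ax/=np.linalg.norm(ax); ay=np.array([-ax[1],ax[0]])
o=(le+re)/2
def topen(p): d=np.array(p)[:2]-o; return np.array([d@ax,d@ay]).round(1)
def world(x,y): return (o+x*ax+y*ay).round(1)
E
python3 - <<'E'
from h import *
print(le,re,lb,rb,"width",np.linalg.norm(le-re),np.linalg.norm(lb-rb),"depth",np.linalg.norm(lb-le),np.linalg.norm(rb-re))
print("o",o,"ang",np.degrees(np.arctan2(*ax[::-1])),np.degrees(np.arctan2(*(re-le)[::-1])))
for b in((513,-123),(484,133),(477,11.5)): print(b,topen(b))
s=manip.observe(); R=cv2.Rodrigues(s["tool_rot"])[0]; print(R.round(3),s["ee_pos"])
for t in((50,-42),(50,0),(50,42),(-60,42),(-70,0)):print(t,world(*t))
# check with side cam
im=cv2.imread("pics/side0.png");hsv=cv2.cvtColor(im,cv2.COLOR_BGR2HSV)
m=((hsv[...,0]>100)&(hsv[...,0]<125)&(hsv[...,1]>150)).astype('uint8')
k,l,st,ce=cv2.connectedComponentsWithStats(m)
for i in range(1,k):
    if st[i,4]>30: print(st[i,4],ray("side",ce[i],11).round(1))
E
```

```text
[652.842693   -53.36988937] [ 616.85344578 -194.49525062] [739.81520685 -74.99431087] [ 704.86336084 -216.53755283] width 145.64200459824045 145.79479031505278 depth 89.62049860534158 90.72821080578046
o [ 634.84806939 -123.93257   ] ang -14.011629824686747 -104.30642102951933
(513, -123) [-118.4  -28.6]
(484, 133) [-208.6  212.8]
(477, 11.5) [-185.9   93.2]
[[-0.949  0.316 -0.   ]
 [ 0.316  0.949 -0.002]
 [-0.    -0.002 -1.   ]] [205.35542016 616.11620279 204.69393235]
(50, -42) [ 673.2 -176.8]
(50, 0) [ 683.4 -136. ]
(50, 42) [693.5 -95.3]
(-60, 42) [586.8 -68.7]
(-70, 0) [ 566.9 -107. ]
156 [ 511.8 -123.    11. ]
228 [476.5  12.1  11. ]
289 [482.8 133.2  11. ]
```

carry_out --motion '[[[0, 0, 0], [43, -43, 0], -0.79], [[0, 0, 0], [86, -87, 0], -0.79], [[0, 0, 0], [129, -130, 0], -0.79], [[0, 0, 0], [172, -173, 0], -0.79], [[0, 0, 0], [215, -217, 0], -0.79]]'

```text
clock: 0.72
ee_pos: [421.6, 398.1, 205.3]
tool_rot: [-0.503, -3.101, 0.0]
force: [1.6, 0.7, -0.0]
width: 47.2
grip_force: 0.0
```

carry_out --motion '[[[0, 0, 0], [6, -51, 0], -0.79], [[0, 0, 0], [12, -102, 0], -0.79], [[0, 0, 0], [18, -153, 0], -0.79], [[0, 0, 0], [24, -204, 0], -0.79], [[0, 0, 0], [30, -255, 0], -0.79]]'

```text
clock: 1.35
ee_pos: [450.4, 143.0, 205.3]
tool_rot: [-0.503, -3.101, 0.0]
force: [0.1, 0.3, -0.7]
width: 10.1
grip_force: 0.0
```

carry_out --motion '[[[0, 0, 0], [4, -51, -20], -0.79], [[0, 0, 0], [8, -102, -40], -0.79], [[0, 0, 0], [12, -153, -70], -0.79], [[0, 0, 0], [16, -204, -110], -0.79], [[0, 0, 0], [19, -254, -145], -0.79]]'

```text
clock: 1.98
ee_pos: [469.7, -109.8, 59.9]
tool_rot: [0.502, 3.101, 0.0]
force: [0.0, -0.4, 0.7]
width: 9.9
grip_force: 0.0
```

carry_out --motion '[[[0, 0, 0], [0, 0, -18], -0.79], [[0, 0, 0], [0, 0, -35], -0.79], [[0, 0, 0], [0, 0, -46], -0.79], [[0, 0, 0], [0, 0, -51], -0.79], [[0, 0, 0], [0, 0, -51], -0.79]]'

```text
clock: 2.6
ee_pos: [469.5, -108.3, 10.1]
tool_rot: [-0.503, -3.101, -0.0]
force: [-0.2, -0.2, -0.0]
width: 9.7
grip_force: 0.0
```

Run:
```python
from h import *
im=snap("side","pics/s1.png"); c=im[120:320,230:480]; cv2.imwrite("pics/s1c.png",cv2.cvtColor(cv2.resize(c,None,fx=3,fy=3),cv2.COLOR_RGB2BGR))
```

```text
(no output)
```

View pics/s1c.png

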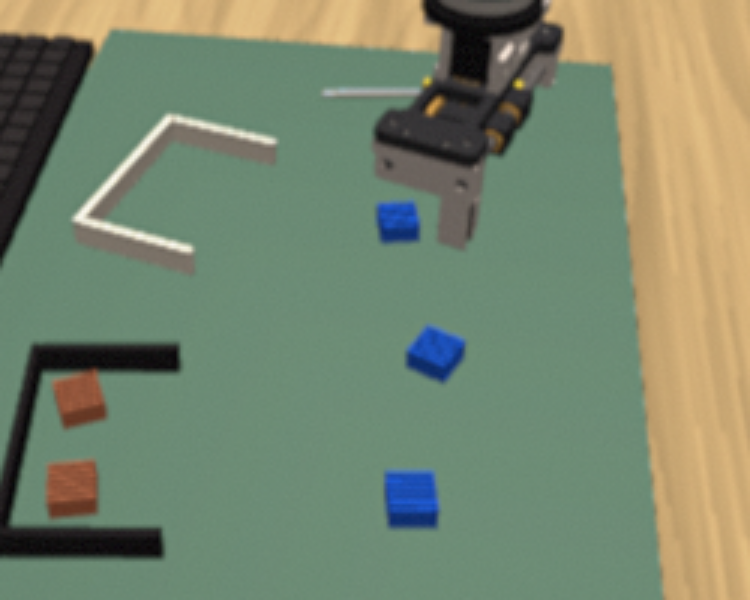

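The fingers are down just behind the right-hand block (crop about (455,220), block at (398,222)), with clear mat ahead of it to the mouth. Pushing now.

carry_out --motion '[[[0, 0, 0], [10, -3, 0], -0.79], [[0, 0, 0], [20, -7, 0], -0.79], [[0, 0, 0], [32, -11, 0], -0.79], [[0, 0, 0], [46, -15, 0], -0.79], [[0, 0, 0], [60, -20, 0], -0.79]]'

```text
clock: 3.28
ee_pos: [530.5, -128.8, 10.2]
tool_rot: [0.503, 3.101, 0.0]
force: [-1.5, 0.6, 0.0]
width: 10.2
grip_force: 0.3
```

carry_out --motion '[[[0, 0, 0], [14, -5, 0], -0.79], [[0, 0, 0], [28, -9, 0], -0.79], [[0, 0, 0], [42, -14, 0], -0.79], [[0, 0, 0], [56, -19, 0], -0.79], [[0, 0, 0], [70, -23, 0], -0.79]]'

```text
clock: 3.9
ee_pos: [600.3, -152.0, 10.1]
tool_rot: [-0.504, -3.101, 0.0]
force: [-0.8, 0.7, 0.7]
width: 10.0
grip_force: 0.4
```

carry_out --motion '[[[0, 0, 0], [14, -5, 0], -0.79], [[0, 0, 0], [28, -9, 0], -0.79], [[0, 0, 0], [40, -14, 0], -0.79], [[0, 0, 0], [48, -17, 0], -0.79], [[0, 0, 0], [52, -18, 0], -0.79]]'

```text
clock: 4.53
ee_pos: [651.8, -169.8, 10.0]
tool_rot: [-0.504, -3.101, 0.0]
force: [-0.5, -0.4, 1.0]
width: 9.6
grip_force: 0.5
```

carry_out --motion '[[[0, 0, 0], [-10, 3, 0], -0.79], [[0, 0, 0], [-22, 8, 0], -0.79], [[0, 0, 0], [-30, 11, 10], -0.79], [[0, 0, 0], [-45, 20, 35], -0.79], [[0, 0, 0], [-60, 40, 65], -0.79]]'

```text
clock: 5.15
ee_pos: [590.2, -130.2, 76.1]
tool_rot: [-0.506, -3.1, 0.001]
force: [0.2, 0.7, 0.2]
width: 10.0
grip_force: 0.0
```

carry_out --motion '[[[0, 0, -4], [-30, 34, 0], -0.79], [[0, 0, -8], [-60, 68, 0], -0.79], [[0, 0, -12], [-91, 101, 0], -0.79], [[0, 0, -17], [-121, 135, 0], -0.79], [[0, 0, -17], [-152, 168, -10], -0.79]]'

```text
clock: 5.78
ee_pos: [439.2, 39.7, 66.3]
tool_rot: [0.956, 2.99, 0.002]
force: [0.1, 1.0, -1.1]
width: 10.1
grip_force: 0.0
```

carry_out --motion '[[[0, 0, 0], [0, 0, -18], -0.79], [[0, 0, 0], [0, 0, -35], -0.79], [[0, 0, 0], [0, 0, -49], -0.79], [[0, 0, 0], [0, 0, -55], -0.79], [[0, 0, 0], [0, 0, -55], -0.79]]'

```text
clock: 6.4
ee_pos: [439.2, 38.6, 10.3]
tool_rot: [0.957, 2.992, -0.001]
force: [-0.8, 0.3, -0.4]
width: 9.8
grip_force: 0.0
```

```bash
cat >> h.py <<'E'
def blues(n="top",z=15):
    im=cams.read_camera(n); hsv=cv2.cvtColor(im,cv2.COLOR_RGB2HSV)
    m=((hsv[...,0]>100)&(hsv[...,0]<125)&(hsv[...,1]>150)).astype('uint8')
    k,l,st,ce=cv2.connectedComponentsWithStats(m)
    for i in range(1,k):
        if st[i,4]>20:
            p=ray(n,ce[i],z)
            if abs(p[1])<400: print(n,st[i,4],p.round(1),topen(p))
E
python3 -c "
from h import *
blues('side',11);blues(); s=manip.observe();print(s['ee_pos'],cv2.Rodrigues(s['tool_rot'])[0][:2,0])"
```

```text
side 121 [ 672.4 -178.3   11. ] [ 49.6 -43.7]
side 132 [479.7  19.6  11. ] [-185.3  101.7]
side 289 [482.8 133.2  11. ] [-209.7  212.7]
top 135 [ 672.5 -178.8   15. ] [ 49.8 -44.1]
top 80 [486.6 137.7  15. ] [-207.2  218. ]
top 136 [477.3  11.5  15. ] [-185.7   93.2]
[439.60563632  38.68116548  10.65118395] [-0.81498031  0.57948848]
```

carry_out --motion '[[[0, 0, 0], [7, -5, 0], -0.79], [[0, 0, 0], [14, -10, 0], -0.79], [[0, 0, 0], [23, -16, 0], -0.79], [[0, 0, 0], [34, -24, 0], -0.79], [[0, 0, 0], [45, -32, 0], -0.79]]'

```text
clock: 7.12
ee_pos: [485.4, 5.8, 10.1]
tool_rot: [0.956, 2.992, -0.0]
force: [-0.8, 0.2, 0.3]
width: 10.0
grip_force: 0.1
```

carry_out --motion '[[[0, 0, 0], [13, -9, 0], -0.79], [[0, 0, 0], [26, -19, 0], -0.79], [[0, 0, 0], [39, -28, 0], -0.79], [[0, 0, 0], [52, -37, 0], -0.79], [[0, 0, 0], [65, -47, 0], -0.79]]'

```text
clock: 7.75
ee_pos: [550.3, -41.0, 10.0]
tool_rot: [-0.956, -2.993, -0.0]
force: [1.2, 0.1, 0.0]
width: 10.2
grip_force: 0.1
```

carry_out --motion '[[[0, 0, 0], [13, -9, 0], -0.79], [[0, 0, 0], [26, -19, 0], -0.79], [[0, 0, 0], [39, -28, 0], -0.79], [[0, 0, 0], [52, -37, 0], -0.79], [[0, 0, 0], [62, -44, 0], -0.79]]'

```text
clock: 8.38
ee_pos: [612.3, -85.3, 10.0]
tool_rot: [0.956, 2.992, -0.0]
force: [-0.9, 0.7, 0.9]
width: 10.1
grip_force: 0.2
```

```bash
python3 -c "
from h import *
blues('side',11);blues(); s=manip.observe();print(s['ee_pos'],topen(s['ee_pos']),s['force'])"
```

```text
side 52 [637.8 -95.2  11. ] [-4.1 28.6]
side 289 [482.8 133.2  11. ] [-209.7  212.7]
top 78 [487.6 137.6  15. ] [-206.2  218.1]
[612.76525803 -85.92437799  10.10447891] [-30.6  31.5] [-1.28564128 -0.13242567 -0.45968786]
```

carry_out --motion '[[[0, 0, 0], [12, -9, 0], -0.79], [[0, 0, 0], [25, -18, 0], -0.79], [[0, 0, 0], [38, -27, 0], -0.79], [[0, 0, 0], [48, -34, 0], -0.79], [[0, 0, 0], [53, -38, 0], -0.79]]'

```text
clock: 9.1
ee_pos: [664.6, -122.7, 9.9]
tool_rot: [-0.956, -2.992, -0.0]
force: [0.7, 0.0, 0.2]
width: 9.9
grip_force: 0.2
```

carry_out --motion '[[[0, 0, 0], [-10, 7, 0], -0.79], [[0, 0, 0], [-21, 15, 0], -0.79], [[0, 0, 0], [-35, 25, 12], -0.79], [[0, 0, 0], [-60, 50, 40], -0.79], [[0, 0, 0], [-90, 90, 65], -0.79]]'

```text
clock: 9.72
ee_pos: [572.6, -32.2, 75.8]
tool_rot: [-0.959, -2.991, 0.0]
force: [0.2, 1.8, 0.3]
width: 9.6
grip_force: 0.0
```

```bash
python3 -c "
from h import *
blues('side',11);blues(); s=manip.observe();print(s['ee_pos'],topen(s['ee_pos']))
p=np.array([483.3,133.3])
for w in(world(-75,42),world(-75,35)):
  d=w-p;L=np.linalg.norm(d);u=d/L;print(w,L,u,np.degrees(np.arctan2(u[1],u[0])),'start',p-45*u,'end',w-22*u)"
```

```text
side 263 [ 678.1 -154.2   11. ] [ 49.3 -18.8]
side 289 [482.8 133.2  11. ] [-209.7  212.7]
top 137 [ 681.7 -138.8   15. ] [49.1 -3.1]
top 137 [ 672.7 -178.7   15. ] [ 50. -44.]
top 49 [487.4 141.5  15. ] [-207.3  221.8]
[570.98451877 -25.72460018  76.71260679] [-85.7  79.8]
[572.2 -65. ] 217.31566901629532 [ 0.40908233 -0.91249748] -65.8527988313223 start [464.8912952  174.36238653] end [563.20018876 -44.92505547]
[570.6 -71.8] 222.9064826334129 [ 0.39164406 -0.9201168 ] -66.94316359978261 start [465.67601727 174.7052561 ] end [561.98383067 -51.55743035]
```

carry_out --motion '[[[0, 0, -8], [-22, 42, 0], -0.79], [[0, 0, -16], [-44, 83, 0], -0.79], [[0, 0, -24], [-65, 125, 0], -0.79], [[0, 0, -31], [-87, 167, 0], -0.79], [[0, 0, -31], [-109, 208, 0], -0.79]]'

```text
clock: 10.45
ee_pos: [463.8, 176.7, 74.8]
tool_rot: [-1.722, -2.627, 0.001]
force: [0.4, 0.2, 0.8]
width: 10.0
grip_force: 0.0
```

carry_out --motion '[[[0, 0, 0], [0, 0, -20], -0.79], [[0, 0, 0], [0, 0, -40], -0.79], [[0, 0, 0], [0, 0, -58], -0.79], [[0, 0, 0], [0, 0, -65], -0.79], [[0, 0, 0], [0, 0, -65], -0.79]]'

```text
clock: 11.08
ee_pos: [465.0, 175.2, 9.9]
tool_rot: [-1.721, -2.627, 0.001]
force: [0.3, 0.4, 0.2]
width: 10.1
grip_force: 0.0
```

```bash
python3 -c "
from h import *
blues(); s=manip.observe();print(s['ee_pos'],cv2.Rodrigues(s['tool_rot'])[0][:2,0])"
```

```text
top 139 [ 682.2 -138.5   15. ] [49.5 -2.7]
top 132 [ 672.5 -178.7   15. ] [ 49.8 -44. ]
top 134 [483.9 133.4  15. ] [-208.7  213.2]
[465.40148323 175.32998623  10.27942101] [-0.399492    0.91673668]
```

carry_out --motion '[[[0, 0, 0], [4, -8, 0], -0.79], [[0, 0, 0], [7, -16, 0], -0.79], [[0, 0, 0], [11, -26, 0], -0.79], [[0, 0, 0], [16, -37, 0], -0.79], [[0, 0, 0], [22, -50, 0], -0.79]]'

```text
clock: 11.75
ee_pos: [487.9, 124.7, 10.1]
tool_rot: [-1.721, -2.628, -0.0]
force: [-1.1, -0.4, 0.0]
width: 9.9
grip_force: 0.2
```

carry_out --motion '[[[0, 0, 0], [6, -14, 0], -0.79], [[0, 0, 0], [12, -28, 0], -0.79], [[0, 0, 0], [18, -42, 0], -0.79], [[0, 0, 0], [24, -56, 0], -0.79], [[0, 0, 0], [30, -70, 0], -0.79]]'

```text
clock: 12.38
ee_pos: [517.9, 54.5, 10.1]
tool_rot: [-1.721, -2.628, 0.0]
force: [-0.8, 0.4, 0.1]
width: 9.6
grip_force: 0.2
```

carry_out --motion '[[[0, 0, 0], [6, -14, 0], -0.79], [[0, 0, 0], [12, -28, 0], -0.79], [[0, 0, 0], [18, -42, 0], -0.79], [[0, 0, 0], [24, -56, 0], -0.79], [[0, 0, 0], [30, -70, 0], -0.79]]'

```text
clock: 13.0
ee_pos: [547.9, -15.4, 10.1]
tool_rot: [-1.721, -2.628, -0.0]
force: [0.3, 0.4, 0.2]
width: 9.8
grip_force: 0.1
```

carry_out --motion '[[[0, 0, 0], [6, -13, 0], -0.79], [[0, 0, 0], [10, -24, 0], -0.79], [[0, 0, 0], [13, -30, 0], -0.79], [[0, 0, 0], [15, -33, 0], -0.79], [[0, 0, 0], [10, -21, 0], -0.79]]'

```text
clock: 13.62
ee_pos: [557.8, -36.1, 10.2]
tool_rot: [1.722, 2.626, -0.0]
force: [-0.8, -0.2, 1.4]
width: 9.8
grip_force: 0.0
```

carry_out --motion '[[[0, 0, 0], [-10, 22, 0], -0.79], [[0, 0, 8], [-16, 36, 10], -0.79], [[0, 0, 16], [-22, 48, 30], -0.79], [[0, 0, 24], [-26, 56, 50], -0.79], [[0, 0, 32], [-26, 56, 60], -0.79]]'

```text
clock: 14.25
ee_pos: [530.7, 23.3, 70.9]
tool_rot: [-0.918, -3.004, -0.002]
force: [-0.6, -0.5, -0.2]
width: 9.6
grip_force: 0.0
```

```bash
python3 -c "
from h import *
blues('side',11);blues(); s=manip.observe();print(s['ee_pos'],cv2.Rodrigues(s['tool_rot'])[0][:2,0])"
```

```text
side 252 [ 679.1 -153.2   11. ] [ 50.  -17.7]
side 160 [574.8 -66.8  11. ] [-72.1  40.9]
top 139 [ 682.  -138.5   15. ] [49.2 -2.8]
top 136 [ 672.6 -178.8   15. ] [ 49.9 -44.1]
top 135 [575.  -68.2  15. ] [-71.6  39.6]
[531.64751078  22.26938526  71.11126747] [-0.82610484  0.56351621]
```

carry_out --motion '[[[0, 0, 7], [-4, -30, 0], -0.79], [[0, 0, 14], [-4, -60, 0], -0.79], [[0, 0, 21], [-4, -77, -15], -0.79], [[0, 0, 21], [-4, -77, -40], -0.79], [[0, 0, 21], [-4, -77, -60], -0.79]]'

```text
clock: 14.98
ee_pos: [526.6, -56.0, 8.7]
tool_rot: [-0.372, -3.118, -0.001]
force: [0.1, 0.7, -0.5]
width: 9.8
grip_force: 0.0
```

```bash
python3 -c "
from h import *
im=snap('side','pics/s2.png'); cv2.imwrite('pics/s2c.png',cv2.cvtColor(cv2.resize(im[120:320,230:480],None,fx=3,fy=3),cv2.COLOR_RGB2BGR))
s=manip.observe();print(s['ee_pos'],topen(s['ee_pos']),cv2.Rodrigues(s['tool_rot'])[0][:2,0])"
```

```text
[525.10602409 -55.63516014   6.71735078] [-123.    39.7] [-0.97198702  0.23497904]
```

View pics/s2c.png

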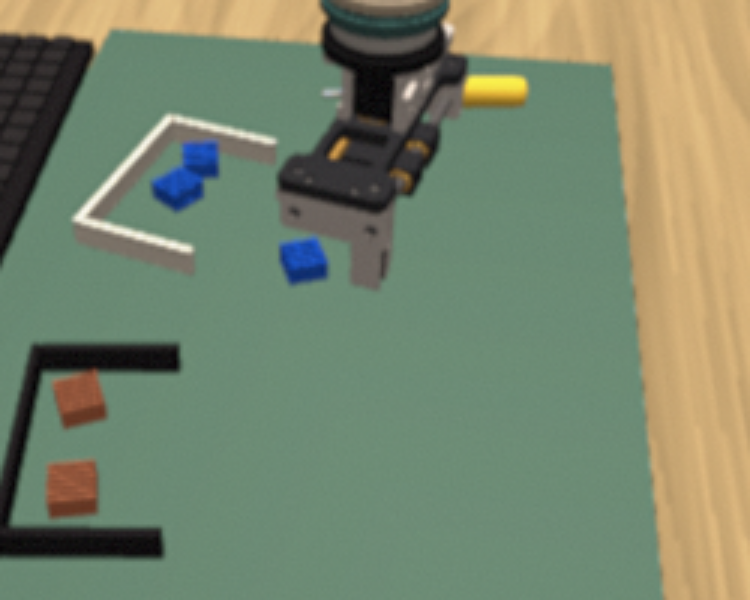

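Two blocks are in the pen. The last one (crop (303,260)) sits ahead of the fingers, in line with the mouth, so I'm pushing it in.

carry_out --motion '[[[0, 0, 0], [8, -2, 0], -0.79], [[0, 0, 0], [16, -4, 0], -0.79], [[0, 0, 0], [25, -6, 0], -0.79], [[0, 0, 0], [36, -8, 0], -0.79], [[0, 0, 0], [48, -11, 0], -0.79]]'

```text
clock: 15.65
ee_pos: [576.4, -67.5, 10.4]
tool_rot: [0.367, 3.12, 0.0]
force: [-0.9, -0.2, 0.8]
width: 9.7
grip_force: 0.4
```

carry_out --motion '[[[0, 0, 0], [12, -3, 0], -0.79], [[0, 0, 0], [24, -6, 0], -0.79], [[0, 0, 0], [35, -8, 0], -0.79], [[0, 0, 0], [44, -10, 0], -0.79], [[0, 0, 0], [50, -11, 0], -0.79]]'

```text
clock: 16.27
ee_pos: [626.0, -78.7, 10.0]
tool_rot: [-0.368, -3.12, 0.0]
force: [-0.7, 0.4, 1.8]
width: 9.5
grip_force: 0.5
```

```bash
python3 -c "
from h import *
blues('side',11);blues(); s=manip.observe();print(s['ee_pos'],topen(s['ee_pos']),s['force'])"
```

```text
side 97 [651.3 -84.5  11. ] [ 6.4 42.2]
top 54 [ 670.9 -187.1   15. ] [ 50.3 -52.6]
[626.30077168 -78.63341444  10.01862487] [-19.3  41.9] [ 0.4343178  -0.35583051  0.87242527]
```

carry_out --motion '[[[0, 0, 0], [10, -2, 0], -0.79], [[0, 0, 0], [21, -5, 0], -0.79], [[0, 0, 0], [32, -7, 0], -0.79], [[0, 0, 0], [40, -9, 0], -0.79], [[0, 0, 0], [44, -10, 0], -0.79]]'

```text
clock: 17.0
ee_pos: [670.0, -88.6, 10.0]
tool_rot: [-0.368, -3.12, 0.0]
force: [-1.0, 0.6, 0.7]
width: 10.0
grip_force: 0.2
```

carry_out --motion '[[[0, 0, 0], [-10, 2, 0], -0.79], [[0, 0, 0], [-22, 5, 0], -0.79], [[0, 0, 0], [-45, 11, 10], -0.79], [[0, 0, 0], [-80, 35, 50], -0.79], [[0, 0, 0], [-120, 80, 90], -0.79]]'

```text
clock: 17.62
ee_pos: [552.8, -15.3, 95.5]
tool_rot: [-0.372, -3.119, 0.001]
force: [1.0, 0.6, 0.1]
width: 9.7
grip_force: 0.0
```

carry_out --motion '[[[0, 0, 0], [-10, 40, 15], -0.79], [[0, 0, 0], [-20, 80, 30], -0.79], [[0, 0, 0], [-20, 100, 30], -0.79], [[0, 0, 0], [-20, 100, 30], -0.79]]'

```text
clock: 18.12
ee_pos: [533.7, 87.3, 124.8]
tool_rot: [-0.362, -3.12, -0.001]
force: [-0.6, -0.3, -0.4]
width: 9.9
grip_force: 0.0
```

```bash
python3 -c "
from h import *
blues('side',11);blues(); s=manip.observe();print(s['ee_pos'],s['clock'])
im=snap('side','pics/s3.png'); cv2.imwrite('pics/s3c.png',cv2.cvtColor(cv2.resize(im[120:320,230:480],None,fx=3,fy=3),cv2.COLOR_RGB2BGR))"
```

```text
side 369 [ 683.8 -134.9   11. ] [50.1  1.2]
top 137 [691.3 -95.5  15. ] [47.9 41.2]
top 139 [ 681.9 -138.8   15. ] [49.2 -3. ]
top 135 [ 672.5 -178.8   15. ] [ 49.8 -44.1]
[534.26439069  84.28305645 124.59725566] 18.225
```

View pics/s3c.png

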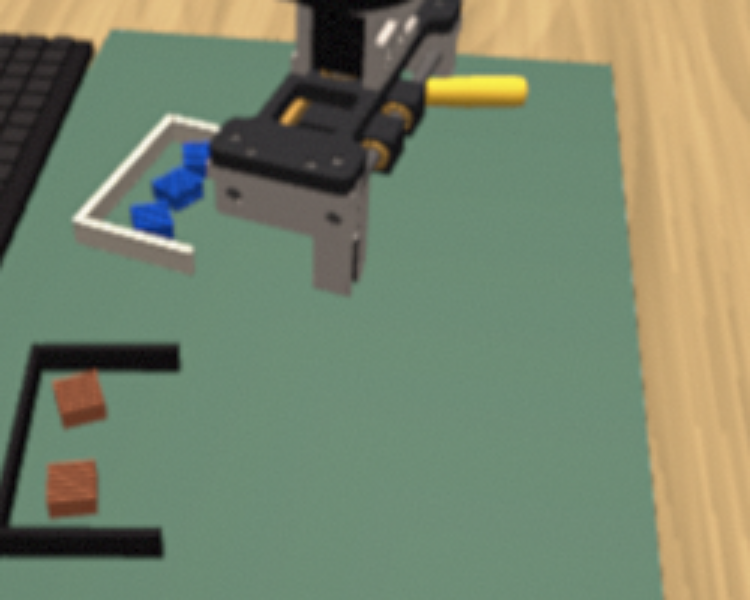

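All three blue blocks are inside the pen, about 48–50 mm past the mouth. The gripper is clear of everything and the copper blocks haven't moved, so I'm handing in.

```bash
python3 -c "
from station import manip
print(manip.finish_job())"
```

```text
the job is handed in; nothing more can be done
None
```

The job is handed in at about 18 s of the 64 s allowed: all three blue heatsinks are at rest in the white pen, about 48–50 mm past the mouth, and the arm never touched the copper heatsinks, jar or screwdriver; the hand-in returned no verdict.

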